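# Torque the last wheel-hub nut with a break-back wrench

## Robot

A 7-joint arm with a two-finger parallel gripper is mounted at the origin on a cart in front of the work surface, level with it; the furniture and walls round the work are solid. World frame = base frame: x ahead of the robot, y to its left, z up, the work surface at z = 0. Lengths are in m, angles in rad, forces in N, time in s.
With the tool pointing down it reaches from about 0.4 to 0.925 m from the base axis. Payload 4.1 kg.
Tool frame: the origin (TCP) lies midway between the tips of the shut fingers; the grasp point (between the pads) lies 19 mm behind it; z points along the fingers, y is the line along which they close (so a half turn about z gives the same grasp; the last joint's range is limited). The gripper opens to 85 mm and grips with 20 to 120 N. Pads are 22 mm wide; open, the fingers measure 114 mm over their backs; the gripper's body (76 mm by 85 mm) begins 54 mm behind the grasp point. The pads swing forward as they close: fully open they stand 13 mm farther back than shut.
Start: joints at [-0.099, 0.398, 0.045, 1.537, -0.019, 1.207, -0.051], TCP at [0.65, 0, 0.231] pointing down, gripper open.
Joint ranges: [-2.82, 2.82], [-0.49, 2.23], [-1.37, 1.46], [0, 2.46], [-1.36, 4.5], [0.23, 2], [-2.94, 2.94]. Speed limits (rad/s): [2.57, 2.57, 3.14, 3.14, 3.14, 3.14, 3.14].

## Interface

Orientations are given as a 3x3 rotation matrix whose columns are the frame's x, y, z axes.
In Python, from cell import env gives the robot as it stands.
- The arm moves only by the shell command python3 -m handwheel 'ROWS' [FORCE]. ROWS is a JSON object whose one key "motion" holds a list of rows, each an object of numbers: "dx", "dy", "dz": the shift along the world's x, y, z in units of 60 mm (1.0 is 60 mm); "twist": the turn about the world's z in units of 5 degrees (1.0 is 5 degrees); "gripper": the opening, from 0 (shut) to 1 (fully open). A call has 1 to 8 rows; each row shifts and turns the commanded pose from where the row before left it; what a row does not reach is not made up. A row lasts 1/8 s, in which the tool goes at most 62.5 mm and 10.7 degrees, less where a joint would pass 70% of its speed; a pose out of reach is approached as far as the arm can. A call is refused whole if a number of a shift passes 1 or a number of a turn 1, either way. A call with a gripper value outside its range is refused whole. The fingers move at their own pace and stop on an object; FORCE is the grip in N (left out, the last holds). Time passes only in rows, so rows that do not move let the fingers close. It gives the time, the measured TCP pose, the force, the opening and the grip force at its end, in the units of the state.
- env.get_state(): the state, without advancing time (a new reading comes with each control period).
- env.camera(name): name is "scene" or "side" or "wrist"; returns a dict with "image" (400x640x3 uint8, red, green, blue), "fx", "fy", "cx", "cy" (pixels), "world_from_camera" (4x4, takes a point from camera to world coordinates). Camera axes: x right, y down, z forward; pixel columns grow to the right and rows downward; lengths in m; the calibration is good to about 2 mm. The wrist camera is an equidistant fisheye: a pixel r from the principal point sees the ray r / f radians off the axis. A picture is of the moment at which its call begins. There is no depth.
- env.close_job(): hands the job in; it is judged then, once.
The state is a dict: "time": time; "qpos": joint angles; "joint_vel": joint speeds; "joint_efforts": joint torques, N m; "ee_pos": TCP position; "eef_rot": TCP orientation; "contact_force": force on the tool from outside, world axes, zero at the start; "torque": the same for the moment, N m; "width": opening from 0.0 (shut) to 1.0 (fully open); "finger_force": force on a finger pad.
Only numpy, scipy, OpenCV 4.12 (cv2) and the standard library are available. Lean on these libraries where they do the work, as an engineer would, in place of code of your own. Each camera call takes 0.05 s, during which the arm holds its last target. There are 200 camera calls.

## Task

One nut on the wheel hub has no red paint line yet: it still has to be torqued. Take the torque wrench, put its ring fully down over that nut and tighten it clockwise until the nut is tight and the handle breaks over at its joint, stopping as soon as it has tripped instead of pulling on. Then ease off so that the wrench springs straight, lift it away and lay it flat on the bench again, leaving everything else where it is.

Things in the scene. Friction and masses are not known exactly. Their poses are not given: they have to be found in the camera images.
- hub: trailer wheel hub fixed on a round plywood board of 124 mm: aluminium disc of 118 mm, top face 43 mm above the bench, centre cap 53 mm. Four studs on a 40 mm radius, each with a 28 mm hex nut: three bear a red paint line, one has none; stud ends 63 mm high. Origin: centre of the board's underside, z up; unpainted nut at 2.70 rad from x, the others 90 degrees apart
- nut_seat (a point): seat of the unpainted nut, on its axis at the washer's top, 45 mm above the bench; turns with the nut, x looks at one of the six flats, z up. The nut is a hexagon 28 mm across flats and 14 mm high, crown chamfered 2 mm; the stud (13 mm thick) ends 18 mm above this point. A wrench handle swings clear towards the robot and the left end of the bench
- nut (a joint): turn of the unpainted nut in rad, growing clockwise seen from above (tightening). It starts 0.3 to 0.7 short of tight, turns against a drag of about 0.25 N m and is tight, at a firm stop, at 1.2
- wrench: break-back torque wrench, about 0.47 kg, 243 mm long, lying flat on the bench: steel ring end 49 mm across and 14 mm thick, dark shank, black grip, red end. Origin: centre of the ring's hole at its underside, z up, the handle points along -x (while straight). The vice, 175 mm high, stands 90 mm or more to its right
- wrench_ring (a point): same point and axes as wrench. The hole is a hexagon 29.3 mm across flats (0.65 mm play each side of the nut, about 0.09 rad turning play each way, some 0.1 more under load); x looks at a flat of it, so the ring fits when its x axis and that of nut_seat differ by a multiple of 60 degrees. Seated, it coincides with nut_seat
- wrench_grip (a point): point in the middle of the handle's section, 140 mm from the ring's centre, 12 mm above the wrench's underside; moves with the handle, x points along it to the ring. The black grip is 26 mm wide and 24 mm high, from 24 mm on the ring's side of this point to 66 mm on the other; the wrench balances about 30 mm from here towards the ring
- wrench_handle (a joint): angle in rad by which the handle has broken over (clockwise from above) at its pivot, 42 mm from the ring's centre; 0 is straight. A preloaded spring (0.8 N m) holds it straight up to 5 to 8 N sideways at the grip point; then it gives way at hardly more force (1.0 N m at 0.20) and springs back when eased. Tripped from 0.05; over 0.20 the nut is over-tightened
- offcut: bystander: small wooden block 49x55x22 mm lying on the bench, origin under its centre
- pencil: bystander: orange pencil, 132 mm long, lying on the bench near its left front edge, origin under its centre
- grease_pot: bystander: small blue pot with lid, 52 mm across, 50 mm high, origin under its centre

How it is judged:
By the outcome, as a careful person would: the job done as asked, in the order asked, and still so for the second after the job is handed in, with the robot touching nothing.
It also fails if it takes over 72 s, if anything falls off the work surface, if the arm or the gripper's body presses on something with over 40 N, if the wrist force passes 120 N, or if a joint passes its speed limit or range.

## Working session

There is one attempt and no reset: what is moved stays moved. The work goes in short steps, Python scripts to look and compute and a shell command to move; the robot and the scene stay as the last step left them, time stands still between calls to the robot, and variables do not carry over. Pictures are saved under pics/ and viewed, at most 10 in all, crops included, and the job is handed in when it is done.

```bash
ls; mkdir -p pics
python3 - <<'E'
from cell import env
import cv2,pickle
d={}
for n in("scene","side","wrist"):
    c=env.camera(n);d[n]=c
    cv2.imwrite(f"pics/{n}0.png",c["image"][:,:,::-1])
    print(n,c["fx"],c["cx"],c["cy"],c["world_from_camera"].round(3).tolist())
pickle.dump(d,open("c0.pkl","wb"))
E
```

```text
pics
scene 396.5905509552026 319.88722879062357 197.2018856386973 [[-0.421, -0.381, 0.823, -0.162], [-0.907, 0.18, -0.38, 0.556], [-0.003, -0.907, -0.422, 0.426], [0.0, 0.0, 0.0, 1.0]]
side 412.61747123202883 320.0328404491849 196.0312884994938 [[-1.0, -0.013, 0.001, 0.563], [-0.009, 0.633, -0.774, 0.888], [0.01, -0.774, -0.633, 0.623], [0.0, 0.0, 0.0, 1.0]]
wrist 309.70691628693146 314.840986759629 196.96307571512395 [[1.0, 0.0, -0.0, 0.65], [0.0, -0.964, -0.267, 0.067], [-0.001, 0.267, -0.964, 0.373], [0.0, 0.0, 0.0, 1.0]]
```

View pics/scene0.png

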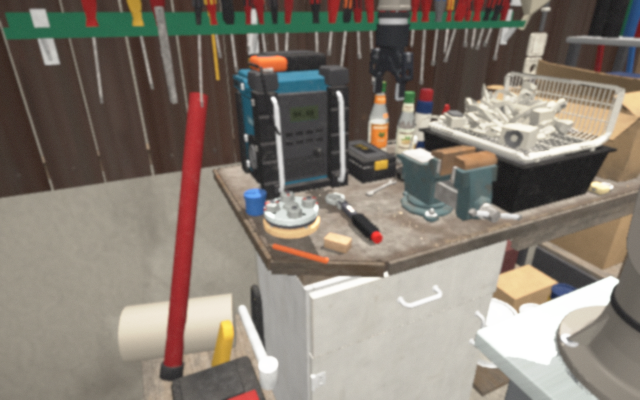

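View pics/wrist0.png

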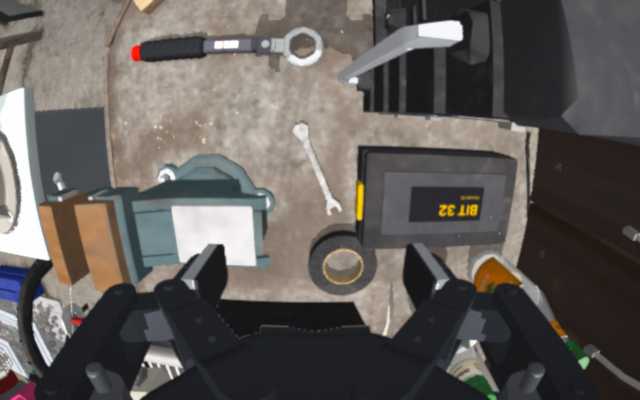

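The wrist view shows the wrench with its ring at about (304,46) and red end at (136,53). The scene view shows the hub at (291,210).

```bash
cat > h.py <<'E'
import numpy as np,cv2,pickle
def ray(c,u,v,fish):
    x=(u-c["cx"])/c["fx"];y=(v-c["cy"])/c["fy"]
    if fish:
        r=np.hypot(x,y)+1e-12;d=np.array([x/r*np.sin(r),y/r*np.sin(r),np.cos(r)])
    else: d=np.array([x,y,1.])
    T=np.array(c["world_from_camera"]);return T[:3,3],T[:3,:3]@d
def onz(c,u,v,z,fish):
    o,d=ray(c,u,v,fish);return o+d*(z-o[2])/d[2]
def proj(c,p,fish):
    T=np.array(c["world_from_camera"]);q=T[:3,:3].T@(np.array(p)-T[:3,3])
    if fish:
        r=np.hypot(q[0],q[1]);t=np.arctan2(r,q[2]);return c["cx"]+c["fx"]*t*q[0]/r,c["cy"]+c["fy"]*t*q[1]/r
    return c["cx"]+c["fx"]*q[0]/q[2],c["cy"]+c["fy"]*q[1]/q[2]
E
python3 - <<'E'
from h import *
from cell import env
d=pickle.load(open("c0.pkl","rb"));w=d["wrist"]
s=env.get_state();print(np.round(s["eef_rot"],3).tolist(),s["ee_pos"],s["time"])
for n,u,v,z in(("ring",304,46,.014),("red",136,53,.012),("gripmid",172,48,.02)):print(n,onz(w,u,v,z,True).round(3))
print("hubscene",onz(d["scene"],291,210,.043,False).round(3))
E
```

```text
[[-0.0, 1.0, -0.001], [1.0, 0.0, -0.0], [-0.0, -0.001, -1.0]] [6.49535600e-01 4.71713227e-05 2.30494322e-01] 0.15
ring [0.637 0.146 0.014]
red [0.419 0.159 0.012]
gripmid [0.477 0.155 0.02 ]
hubscene [0.554 0.294 0.043]
```

View pics/side0.png

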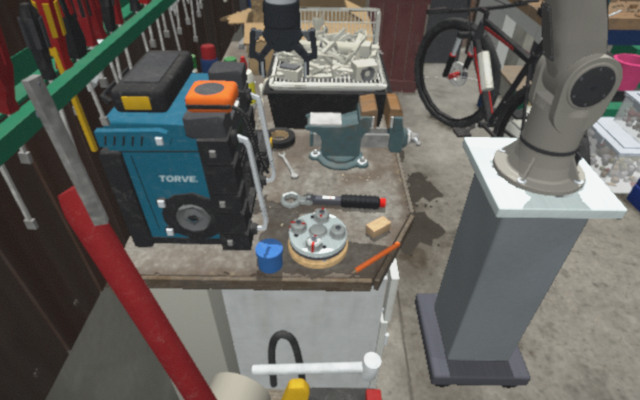

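The side view shows the hub at (318,238), with the unpainted nut facing the robot at about (338,228). The offcut is at (377,228), the pencil at (378,257) and the pot at (269,256). I'll turn the gripper across the handle and go and look from above.

```bash
python3 -m handwheel '{"motion":[{"dx":-0.2,"twist":1,"gripper":1},{"dx":-0.2,"twist":1},{"dx":-0.2,"twist":1},{"dx":-0.2,"twist":1},{"dx":-0.2,"twist":1},{"dx":-0.2,"twist":1},{"dx":-0.2,"twist":1},{"dx":-0.1,"twist":1}]}'
python3 -m handwheel '{"motion":[{"dy":0.4,"twist":1},{"dy":0.5,"twist":1},{"dy":0.5,"twist":1},{"dy":0.5,"twist":1},{"dy":0.5,"twist":1},{"dy":0.5,"twist":1},{"dy":0.5,"twist":1},{"dy":0.3,"twist":1}]}'
python3 -m handwheel '{"motion":[{"twist":1},{"twist":1},{"twist":0},{"twist":0}]}'
python3 - <<'E'
from cell import env
import cv2,pickle
c=env.camera("wrist");pickle.dump(c,open("c1.pkl","wb"))
cv2.imwrite("pics/w1.png",c["image"][:,:,::-1])
s=env.get_state();print(s["qpos"],s["eef_rot"].round(3).tolist() if hasattr(s["eef_rot"],"round") else s["eef_rot"]);print(c["world_from_camera"].round(3).tolist())
E
```

```text
[-0.09897959  0.39892753  0.04505182  1.53737806 -0.01870581  1.20691203
 -0.05068775] [[-0.0, 1.0, -0.001], [1.0, 0.0, -0.0], [-0.0, -0.001, -1.0]]
[[1.0, 0.0, -0.0, 0.65], [0.0, -0.964, -0.267, 0.067], [-0.0, 0.267, -0.964, 0.374], [0.0, 0.0, 0.0, 1.0]]invalid input at $.motion[0]: expected keys dx, dy, dz, twist, gripper
invalid input at $.motion[0]: expected keys dx, dy, dz, twist, gripper
invalid input at $.motion[0]: expected keys dx, dy, dz, twist, gripper
```

View pics/w1.png

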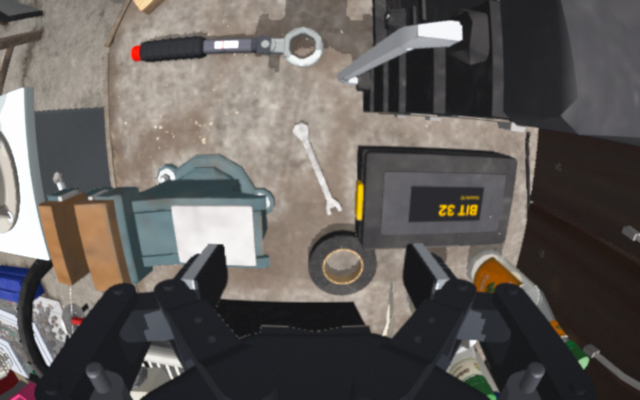

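All the keys are required, so nothing moved and this picture is the same as before. I'll resend with full rows.

```bash
python3 -m handwheel '{"motion":[{"dx":-0.2,"dy":0,"dz":0,"twist":1,"gripper":1},{"dx":-0.2,"dy":0,"dz":0,"twist":1,"gripper":1},{"dx":-0.2,"dy":0,"dz":0,"twist":1,"gripper":1},{"dx":-0.2,"dy":0,"dz":0,"twist":1,"gripper":1},{"dx":-0.2,"dy":0,"dz":0,"twist":1,"gripper":1},{"dx":-0.2,"dy":0,"dz":0,"twist":1,"gripper":1},{"dx":-0.2,"dy":0,"dz":0,"twist":1,"gripper":1},{"dx":-0.1,"dy":0,"dz":0,"twist":1,"gripper":1}]}' && 
python3 -m handwheel '{"motion":[{"dx":0,"dy":0.4,"dz":0,"twist":1,"gripper":1},{"dx":0,"dy":0.5,"dz":0,"twist":1,"gripper":1},{"dx":0,"dy":0.5,"dz":0,"twist":1,"gripper":1},{"dx":0,"dy":0.5,"dz":0,"twist":1,"gripper":1},{"dx":0,"dy":0.5,"dz":0,"twist":1,"gripper":1},{"dx":0,"dy":0.5,"dz":0,"twist":1,"gripper":1},{"dx":0,"dy":0.5,"dz":0,"twist":1,"gripper":1},{"dx":0,"dy":0.3,"dz":0,"twist":1,"gripper":1}]}' &&
python3 -m handwheel '{"motion":[{"dx":0,"dy":0,"dz":0,"twist":1,"gripper":1},{"dx":0,"dy":0,"dz":0,"twist":1,"gripper":1},{"dx":0,"dy":0,"dz":0,"twist":0,"gripper":1},{"dx":0,"dy":0,"dz":0,"twist":0,"gripper":1}]}'
python3 - <<'E'
from cell import env
import cv2,pickle
c=env.camera("wrist");pickle.dump(c,open("c1.pkl","wb"))
cv2.imwrite("pics/w2.png",c["image"][:,:,::-1])
s=env.get_state();print(s["qpos"],s["eef_rot"]);print(c["world_from_camera"].round(3).tolist())
E
```

```text
time: 1.2
ee_pos: [0.5593, -0.0, 0.2312]
eef_rot: [[-0.645, 0.764, -0.0], [0.764, 0.645, -0.0], [0.0, -0.0, -1.0]]
contact_force: [-0.6, 0.6, -0.1]
width: 1.001
finger_force: 0.0
time: 2.2
ee_pos: [0.5596, 0.2252, 0.2313]
eef_rot: [[-0.986, 0.166, -0.0], [0.166, 0.986, 0.001], [0.0, 0.001, -1.0]]
contact_force: [0.5, 0.4, -0.1]
width: 0.997
finger_force: 0.0
time: 2.7
ee_pos: [0.5601, 0.2224, 0.2313]
eef_rot: [[-1.0, 0.0, -0.0], [0.0, 1.0, 0.0], [0.0, 0.0, -1.0]]
contact_force: [-1.3, 0.7, -0.3]
width: 0.999
finger_force: 0.0
[-0.20299067  0.32586167 -0.31214084  1.6477806   0.10618681  1.1845792
  1.03079174] [[-9.99999979e-01  2.07055616e-04  1.61030933e-06]
 [ 2.07055853e-04  9.99999968e-01  1.48568873e-04]
 [-1.57954726e-06  1.48569203e-04 -9.99999989e-01]]
[[-0.0, 0.963, 0.268, 0.493], [1.0, 0.0, -0.0, 0.222], [-0.0, 0.268, -0.963, 0.374], [0.0, 0.0, 0.0, 1.0]]
```

View pics/w2.png

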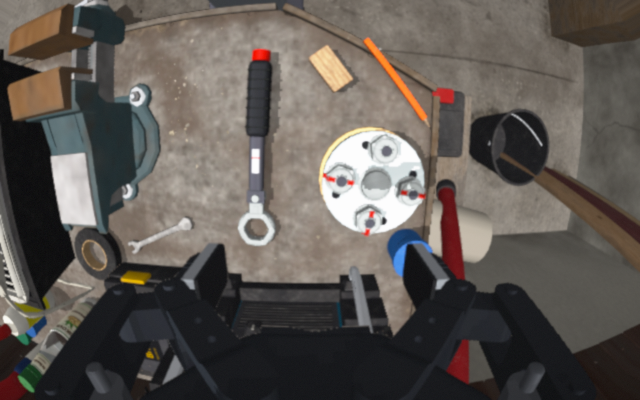

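The wrist view is clear: the unpainted nut is at (383,150), the cap at (376,184), the wrench ring at (258,228) and the red end at (262,52). Next I'll measure these and rectify the nut area to get its angle.

```bash
cat >> h.py <<'E'
def rect(c,x0,y0,z,half,mm):
    # top view: row down = +x, col right = +y
    n=int(2*half/mm);g=(np.arange(n)+.5-n/2)*mm
    X,Y=np.meshgrid(x0+g,y0+g,indexing="ij")
    T=np.array(c["world_from_camera"]);q=(np.stack([X,Y,X*0+z],-1)-T[:3,3])@T[:3,:3]
    r=np.hypot(q[...,0],q[...,1]);t=np.arctan2(r,q[...,2])
    return cv2.remap(c["image"],(c["cx"]+c["fx"]*t*q[...,0]/r).astype(np.float32),(c["cy"]+c["fy"]*t*q[...,1]/r).astype(np.float32),cv2.INTER_CUBIC)
E
python3 - <<'E'
from h import *
c=pickle.load(open("c1.pkl","rb"))
for n,u,v,z in(("nut",383,150,.061),("cap",376,184,.053),("n2",340,181,.061),("n3",370,219,.061),("n4",412,191,.061),("ring",258,228,.014),("red",261,50,.012),("grip",259,100,.022),("gen front",300,285,.05),("offcut",330,68,.022),("pot",408,253,.05),("pencil",397,80,.005)):print(n,onz(c,u,v,z,True).round(4))
N=onz(c,383,150,.061,True);R=onz(c,258,228,.014,True)
a=rect(c,N[0],N[1],.059,.035,.0002);b=rect(c,R[0],R[1],.014,.035,.0002)
cv2.imwrite("pics/z1.png",np.hstack([a,b])[:,:,::-1])
# red end and ring/grip masks
hsv=cv2.cvtColor(c["image"],cv2.COLOR_RGB2HSV)
m=((hsv[...,0]<8)|(hsv[...,0]>172))&(hsv[...,1]>180)&(hsv[...,2]>120)
m[:, :240]=0;m[:,285:]=0;m[80:]=0
ys,xs=np.nonzero(m);print("red",xs.mean(),ys.mean(),len(xs),ys.min(),ys.max())
E
```

```text
nut [0.5294 0.2918 0.061 ]
cap [0.5674 0.2875 0.053 ]
n2 [0.5625 0.2477 0.061 ]
n3 [0.6045 0.2814 0.061 ]
n4 [0.573  0.3265 0.061 ]
ring [0.6334 0.1499 0.014 ]
red [0.4161 0.159  0.012 ]
grip [0.4766 0.1583 0.022 ]
gen front [0.694  0.2035 0.05  ]
offcut [0.4409 0.2385 0.022 ]
pot [0.6523 0.333  0.05  ]
pencil [0.4498 0.32   0.005 ]
red 260.5838150289017 54.53757225433526 173 49 60
```

View pics/z1.png

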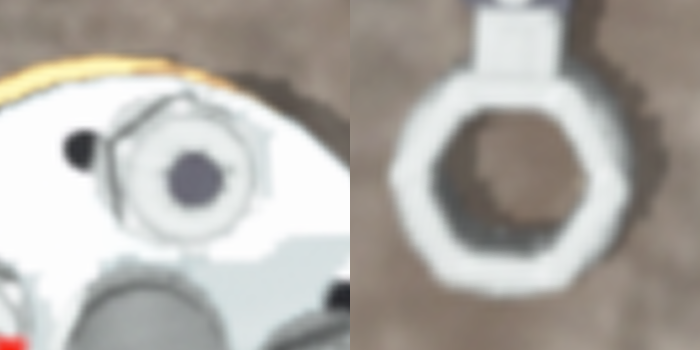

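Left crop: the nut has a corner pointing at about -x, with its centre near (188,179). Right crop: the ring is seen squarely, with a flat across the handle. The nut's angle needs a closer view, so I'll lower the camera over it.

```bash
python3 -m handwheel '{"motion":[{"dx":0.1,"dy":0.3,"dz":-0.4,"twist":0,"gripper":1},{"dx":0.1,"dy":0.3,"dz":-0.4,"twist":0,"gripper":1},{"dx":0.1,"dy":0.3,"dz":-0.4,"twist":0,"gripper":1},{"dx":0.1,"dy":0.3,"dz":-0.4,"twist":0,"gripper":1},{"dx":0,"dy":0,"dz":-0.4,"twist":0,"gripper":1},{"dx":0,"dy":0,"dz":0,"twist":0,"gripper":1},{"dx":0,"dy":0,"dz":0,"twist":0,"gripper":1},{"dx":0,"dy":0,"dz":0,"twist":0,"gripper":1}]}'
python3 - <<'E'
from h import *
from cell import env
c=env.camera("wrist");pickle.dump(c,open("c2.pkl","wb"))
a=rect(c,.532,.294,.059,.03,.0001)
a=cv2.createCLAHE(3,(4,4)).apply(cv2.cvtColor(a,cv2.COLOR_RGB2GRAY))
cv2.imwrite("pics/z2.png",a);print(c["world_from_camera"][:3,3])
E
```

```text
time: 3.75
ee_pos: [0.585, 0.2942, 0.1129]
eef_rot: [[-1.0, 0.001, 0.002], [0.001, 1.0, 0.001], [-0.002, 0.001, -1.0]]
contact_force: [-0.1, -0.1, 0.9]
width: 1.003
finger_force: 0.0
[0.51709187 0.29322569 0.25581919]
```

View pics/z2.png

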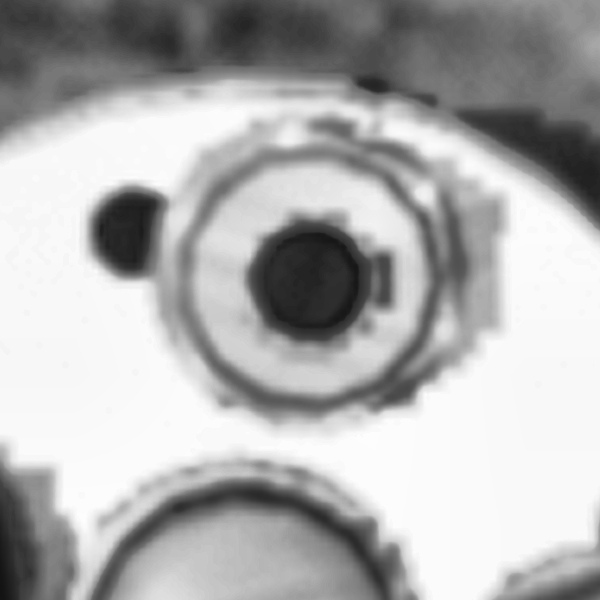

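The crown circle is centred at (313,278) and the stud at (308,280), which puts the nut axis at about (0.530, 0.295). The flats are washed out by the white hub, so I'll stretch the bright range in both views and take the edge directions numerically.

Run:
```python
from h import *
out=[]
for f in("c1.pkl","c2.pkl"):
    c=pickle.load(open(f,"rb"))
    for z in(.059,.049):
        a=rect(c,.530,.295,z,.022,.0001).astype(np.float32)
        g=a.min(2)
        gb=cv2.GaussianBlur(g,(0,0),4)
        gx=cv2.Sobel(gb,cv2.CV_32F,1,0);gy=cv2.Sobel(gb,cv2.CV_32F,0,1)  # gx: along +y, gy: along +x
        n=g.shape[0];I,J=np.mgrid[:n,:n]-n/2+.5
        r=np.hypot(I,J)*.1;th=np.arctan2(gx,gy) # world angle of gradient (x=row,y=col)
        rad=np.arctan2(J,I);m=(r>13.3)&(r<17)&(np.abs(np.cos(th-rad))>.8)
        w=np.hypot(gx,gy)*m
        h,_=np.histogram(np.degrees(th)%60,bins=12,range=(0,60),weights=w)
        s=(w*np.exp(6j*th)).sum();print(f,z,(h/h.sum()).round(2),"mean",np.degrees(np.angle(s))/6,abs(s)/w.sum())
    lo=120;a=rect(c,.530,.295,.055,.022,.00011).astype(np.float32)
    out.append((255*(np.clip((a-lo)/(255-lo),0,1))**2.5).astype(np.uint8))
cv2.imwrite("pics/z3.png",np.hstack(out)[:,:,::-1])
```

```text
c1.pkl 0.059 [0.04 0.03 0.03 0.06 0.07 0.09 0.15 0.14 0.13 0.14 0.07 0.05] mean -21.755379 0.35964045
c1.pkl 0.049 [0.06 0.05 0.04 0.06 0.07 0.11 0.12 0.12 0.12 0.12 0.06 0.06] mean -21.932144 0.2495582
c2.pkl 0.059 [0.09 0.09 0.1  0.09 0.12 0.09 0.07 0.07 0.06 0.07 0.07 0.08] mean 16.049135 0.11001108
c2.pkl 0.049 [0.1  0.09 0.1  0.1  0.09 0.09 0.07 0.07 0.06 0.07 0.08 0.08] mean 12.471046 0.10962886
```

View pics/z3.png

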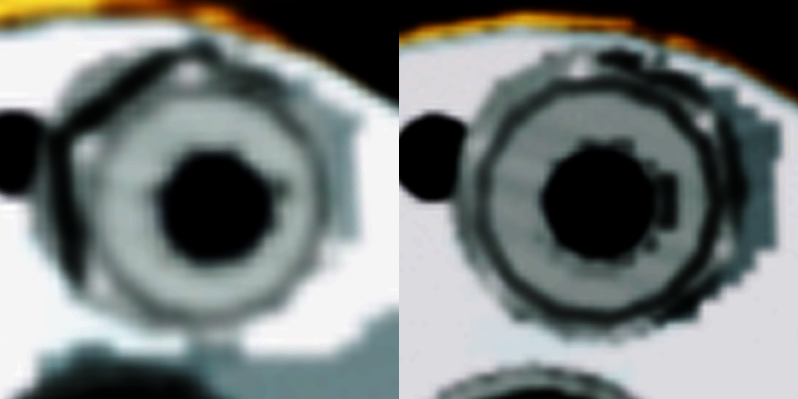

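The flats are clear now. In the right half, the corner highlights at (582,65), (708,120) and (725,250) put the corners at 6.6° mod 60. The left half agrees, so the flats face about 36.5° mod 60. The wrench will go on with its x axis at +36.5°, handle towards the robot and slightly right. Now for the exact wrench pose.

Run:
```python
from h import *
c=pickle.load(open("c1.pkl","rb"))
# black grip at z=.02
x0,y0,mm=.49,.155,.0004
a=rect(c,x0,y0,.02,.09,mm);v=a.max(2);n=v.shape[0]
m=(v<60).astype(np.uint8);m=cv2.morphologyEx(m,cv2.MORPH_OPEN,np.ones((5,5)))
k,l,s,ce=cv2.connectedComponentsWithStats(m)
for i in np.argsort(-s[1:,4])[:3]+1:
    ys,xs=np.nonzero(l==i);r=cv2.minAreaRect(np.stack([xs,ys],1).astype(np.float32))
    print(s[i],"ctr",x0+(r[0][1]-n/2)*mm,y0+(r[0][0]-n/2)*mm,"size",np.array(r[1])*mm,"ang",r[2])
# ring: bright outer contour at z=.014
x0,y0=.634,.148;mm=.0002
a=rect(c,x0,y0,.014,.035,mm);n=a.shape[0];m=(a.min(2)>150).astype(np.uint8)
cs,h=cv2.findContours(m,cv2.RETR_CCOMP,cv2.CHAIN_APPROX_NONE)
for q,hh in zip(cs,h[0]):
    A=cv2.contourArea(q)*mm*mm*1e6
    if A>200:
        M=cv2.moments(q);print("cont",hh[3],A,x0+(M["m01"]/M["m00"]-n/2)*mm,y0+(M["m10"]/M["m00"]-n/2)*mm,cv2.boundingRect(q))
print("red",onz(c,260.6,54.5,.014,True))
```

```text
[ 200   75   69  223 5600] ctr 0.4746274108886719 0.15958375854492188 size [0.02299855 0.08828934] ang 4.085616588592529
[202  92  11  19 146] ctr 0.4406 0.148 size [0.0072 0.004 ] ang 90.0
[199 145  10  18 129] ctr 0.4616 0.1466 size [0.0068 0.0036] ang 90.0
cont -1 1968.9800000000005 0.6311819710374577 0.146426916135935 (46, 0, 242, 294)
cont 0 705.5600000000001 0.6346230738704008 0.14631170134361357 (90, 105, 154, 149)
red [0.42198997 0.15888828 0.014     ]
```

The wrench: hole centre (0.6347, 0.1463), 161 mm from the grip centre as it should be, yaw about -4°. I'll turn the tool by -184°, so the wrist camera sits on the ring side, and stop above a grasp point 127 mm from the ring at (0.508, 0.156).

```bash
R='' ; python3 -m handwheel '{"motion":[{"dx":-0.08,"dy":-0.144,"dz":0.1,"twist":-1,"gripper":1},{"dx":-0.08,"dy":-0.144,"dz":0.1,"twist":-1,"gripper":1},{"dx":-0.08,"dy":-0.144,"dz":0.1,"twist":-1,"gripper":1},{"dx":-0.08,"dy":-0.144,"dz":0.1,"twist":-1,"gripper":1},{"dx":-0.08,"dy":-0.144,"dz":0,"twist":-1,"gripper":1},{"dx":-0.08,"dy":-0.144,"dz":0,"twist":-1,"gripper":1},{"dx":-0.08,"dy":-0.144,"dz":0,"twist":-1,"gripper":1},{"dx":-0.08,"dy":-0.144,"dz":0,"twist":-1,"gripper":1}]}' >/dev/null
python3 -m handwheel '{"motion":[{"dx":-0.08,"dy":-0.144,"dz":0,"twist":-1,"gripper":1},{"dx":-0.08,"dy":-0.144,"dz":0,"twist":-1,"gripper":1},{"dx":-0.08,"dy":-0.144,"dz":0,"twist":-1,"gripper":1},{"dx":-0.08,"dy":-0.144,"dz":0,"twist":-1,"gripper":1},{"dx":-0.08,"dy":-0.144,"dz":0,"twist":-1,"gripper":1},{"dx":-0.08,"dy":-0.144,"dz":0,"twist":-1,"gripper":1},{"dx":-0.08,"dy":-0.144,"dz":0,"twist":-1,"gripper":1},{"dx":-0.08,"dy":-0.144,"dz":0,"twist":-1,"gripper":1}]}'
python3 -m handwheel '{"motion":[{"dx":0,"dy":0,"dz":0,"twist":-1,"gripper":1},{"dx":0,"dy":0,"dz":0,"twist":-1,"gripper":1},{"dx":0,"dy":0,"dz":0,"twist":-1,"gripper":1},{"dx":0,"dy":0,"dz":0,"twist":-1,"gripper":1},{"dx":0,"dy":0,"dz":0,"twist":-1,"gripper":1},{"dx":0,"dy":0,"dz":0,"twist":-1,"gripper":1},{"dx":0,"dy":0,"dz":0,"twist":-1,"gripper":1},{"dx":0,"dy":0,"dz":0,"twist":-1,"gripper":1}]}' >/dev/null
python3 -m handwheel '{"motion":[{"dx":0,"dy":0,"dz":0,"twist":-1,"gripper":1},{"dx":0,"dy":0,"dz":0,"twist":-1,"gripper":1},{"dx":0,"dy":0,"dz":0,"twist":-1,"gripper":1},{"dx":0,"dy":0,"dz":0,"twist":-1,"gripper":1},{"dx":0,"dy":0,"dz":0,"twist":-1,"gripper":1},{"dx":0,"dy":0,"dz":0,"twist":-1,"gripper":1},{"dx":0,"dy":0,"dz":0,"twist":-1,"gripper":1},{"dx":0,"dy":0,"dz":0,"twist":-1,"gripper":1}]}' >/dev/null
python3 -m handwheel '{"motion":[{"dx":0,"dy":0,"dz":0,"twist":-1,"gripper":1},{"dx":0,"dy":0,"dz":0,"twist":-1,"gripper":1},{"dx":0,"dy":0,"dz":0,"twist":-1,"gripper":1},{"dx":0,"dy":0,"dz":0,"twist":-1,"gripper":1},{"dx":0,"dy":0,"dz":0,"twist":-0.8,"gripper":1},{"dx":0,"dy":0,"dz":0,"twist":0,"gripper":1},{"dx":0,"dy":0,"dz":0,"twist":0,"gripper":1}]}'
python3 - <<'E'
from h import *
from cell import env
c=env.camera("wrist");pickle.dump(c,open("c3.pkl","wb"));s=env.get_state();print(s["qpos"],s["ee_pos"])
# bright ring hole + black grip again, this view
for z,x0,y0,h,mm in((.014,.634,.147,.035,.0002),):
    a=rect(c,x0,y0,z,h,mm);n=a.shape[0];m=(a.min(2)>150).astype(np.uint8)
    cs,hh=cv2.findContours(m,cv2.RETR_CCOMP,cv2.CHAIN_APPROX_NONE)
    for q,g in zip(cs,hh[0]):
        A=cv2.contourArea(q)*mm*mm*1e6
        if A>200:
            M=cv2.moments(q);print(g[3],A,x0+(M["m01"]/M["m00"]-n/2)*mm,y0+(M["m10"]/M["m00"]-n/2)*mm,cv2.boundingRect(q))
x0,y0,mm=.49,.155,.0004
a=rect(c,x0,y0,.02,.06,mm);v=a.max(2);n=v.shape[0];m=(v<60)
for i in range(0,n,25):
    js=np.nonzero(m[i])[0]
    if len(js):print("x",round(x0+(i-n/2)*mm,4),"y",(y0+(js[[0,-1]]-n/2)*mm).round(4),len(js)*mm)
cv2.imwrite("pics/w3.png",c["image"][:,:,::-1])
E
```

```text
time: 5.8
ee_pos: [0.5075, 0.1557, 0.1363]
eef_rot: [[-0.171, 0.985, 0.002], [0.985, 0.171, 0.001], [0.0, 0.002, -1.0]]
contact_force: [-0.2, 0.1, 0.2]
width: 0.999
finger_force: 0.0
time: 8.68
ee_pos: [0.5074, 0.1559, 0.1358]
eef_rot: [[0.998, -0.069, 0.001], [-0.069, -0.998, 0.0], [0.001, -0.0, -1.0]]
contact_force: [1.0, -0.2, -0.8]
width: 0.998
finger_force: 0.0
[-0.62231342  0.29396389  0.2902105   1.93372555 -0.1039586   0.92750619
 -1.92111929] [0.50738253 0.15591102 0.13569987]
-1 1841.3000000000002 0.631086627925922 0.1463004478719745 (55, 0, 235, 292)
0 779.1000000000001 0.6347775313395798 0.14637077824840627 (91, 101, 162, 157)
x 0.43 y [0.1566 0.1606] 0.0044
x 0.44 y [0.1454 0.1706] 0.0256
x 0.45 y [0.145  0.1694] 0.024800000000000003
x 0.46 y [0.1446 0.169 ] 0.024800000000000003
x 0.47 y [0.1438 0.169 ] 0.0256
x 0.48 y [0.1434 0.1682] 0.0252
x 0.49 y [0.143  0.1674] 0.024800000000000003
x 0.5 y [0.1422 0.167 ] 0.0252
x 0.51 y [0.1418 0.1662] 0.024800000000000003
x 0.52 y [0.161  0.1634] 0.0028
```

The close view agrees: ring (0.6348, 0.1464), grip axis y = 0.154 at x = 0.508, yaw -3.3°. I'll correct slightly, lower and grip.

```bash
python3 -m handwheel '{"motion":[{"dx":0,"dy":-0.03,"dz":-0.4,"twist":0.14,"gripper":1},{"dx":0,"dy":0,"dz":-0.4,"twist":0,"gripper":1},{"dx":0,"dy":0,"dz":-0.4,"twist":0,"gripper":1},{"dx":0,"dy":0,"dz":-0.4,"twist":0,"gripper":1},{"dx":0,"dy":0,"dz":-0.3,"twist":0,"gripper":1},{"dx":0,"dy":0,"dz":-0.2,"twist":0,"gripper":1},{"dx":0,"dy":0,"dz":-0.08,"twist":0,"gripper":1},{"dx":0,"dy":0,"dz":0,"twist":0,"gripper":1}]}'
python3 -m handwheel '{"motion":[{"dx":0,"dy":0,"dz":0,"twist":0,"gripper":0},{"dx":0,"dy":0,"dz":0,"twist":0,"gripper":0},{"dx":0,"dy":0,"dz":0,"twist":0,"gripper":0},{"dx":0,"dy":0,"dz":0,"twist":0,"gripper":0},{"dx":0,"dy":0,"dz":0,"twist":0,"gripper":0},{"dx":0,"dy":0,"dz":0,"twist":0,"gripper":0}]}' 80
```

```text
time: 9.72
ee_pos: [0.5075, 0.154, 0.0046]
eef_rot: [[0.998, -0.058, 0.0], [-0.058, -0.998, -0.0], [0.0, 0.0, -1.0]]
contact_force: [0.5, 0.7, 0.1]
width: 1.0
finger_force: 0.0
time: 10.48
ee_pos: [0.5076, 0.1542, 0.0052]
eef_rot: [[0.998, -0.057, 0.001], [-0.057, -0.998, 0.0], [0.001, -0.0, -1.0]]
contact_force: [-1.9, 0.0, 6.2]
width: 0.283
finger_force: 80.0
```

```bash
python3 -m handwheel '{"motion":[{"dx":0,"dy":0,"dz":0.1,"twist":0,"gripper":0},{"dx":0,"dy":0,"dz":0.25,"twist":0,"gripper":0},{"dx":0,"dy":0,"dz":0.3,"twist":0,"gripper":0},{"dx":0,"dy":0,"dz":0.3,"twist":0,"gripper":0},{"dx":0,"dy":0,"dz":0.3,"twist":0,"gripper":0},{"dx":0,"dy":0,"dz":0.2,"twist":0,"gripper":0},{"dx":0,"dy":0,"dz":0,"twist":0,"gripper":0}]}'
python3 -m handwheel '{"motion":[{"dx":-0.167,"dy":0.136,"dz":0,"twist":1,"gripper":0},{"dx":-0.167,"dy":0.136,"dz":0,"twist":1,"gripper":0},{"dx":-0.167,"dy":0.136,"dz":0,"twist":1,"gripper":0},{"dx":-0.167,"dy":0.136,"dz":0,"twist":1,"gripper":0},{"dx":-0.167,"dy":0.136,"dz":0,"twist":1,"gripper":0},{"dx":-0.167,"dy":0.136,"dz":0,"twist":1,"gripper":0},{"dx":-0.167,"dy":0.136,"dz":0,"twist":1,"gripper":0},{"dx":-0.167,"dy":0.136,"dz":0,"twist":1,"gripper":0}]}' >/dev/null
python3 -m handwheel '{"motion":[{"dx":0,"dy":0,"dz":0,"twist":0,"gripper":0},{"dx":0,"dy":0,"dz":0,"twist":0,"gripper":0},{"dx":0,"dy":0,"dz":0,"twist":0,"gripper":0},{"dx":0,"dy":0,"dz":0,"twist":0,"gripper":0}]}'
python3 - <<'E'
from h import *
from cell import env
s=env.get_state();print(s["qpos"],s["ee_pos"],s["torque"])
c=env.camera("wrist");d=env.camera("side");e=env.camera("scene");pickle.dump((c,d,e),open("c4.pkl","wb"))
w=c["image"];T=d["image"]
x,y=map(int,proj(d,(.53,.295,.07),False));T=cv2.resize(T[y-40:y+50,x-60:x+120],None,fx=3.5,fy=3.5,interpolation=2)
W=np.zeros((600,640,3),np.uint8);W[:250]=w[:250];W[250:250+T.shape[0],:T.shape[1]]=T
cv2.imwrite("pics/m4.png",W[:,:,::-1]);print(x,y)
E
```

```text
time: 11.35
ee_pos: [0.5081, 0.1543, 0.0929]
eef_rot: [[0.998, -0.057, 0.002], [-0.057, -0.998, 0.001], [0.002, -0.001, -1.0]]
contact_force: [1.0, 1.2, -5.2]
width: 0.283
finger_force: 79.0
time: 12.85
ee_pos: [0.4274, 0.2189, 0.0915]
eef_rot: [[0.802, 0.597, 0.0], [0.597, -0.802, -0.0], [-0.0, 0.0, -1.0]]
contact_force: [-0.6, 1.2, -5.3]
width: 0.284
finger_force: 79.0
[-0.65659519  0.2641217   0.10787938  2.08038895 -0.03876988  0.79890595
 -1.4567166 ] [0.42739901 0.21889315 0.09152055] [-0.09750157  0.10103903  0.02069432]
336 223
```

View pics/m4.png

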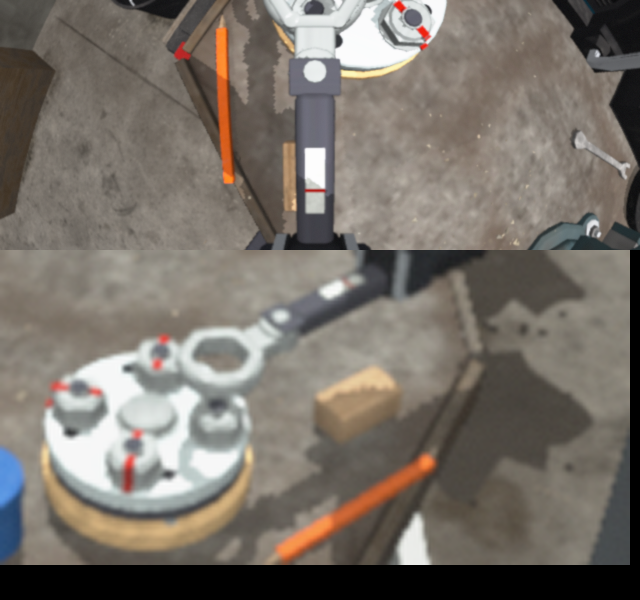

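The wrist view shows the straight shank on column 315, the pivot at (315,71) and the nut's stud through the hole at (315,8). The side crop shows the ring (225,358) standing over the unpainted nut (217,422). A quick projection check before lowering.

Run:
```python
from h import *
c,d,e=pickle.load(open("c4.pkl","rb"))
T=np.array([.4274,.2189]);a=np.arctan2(.597,.802);print(np.degrees(a))
a-=np.radians(.15);R=T+.1274*np.array([np.cos(a),np.sin(a)]);print("ring",R)
print("pivot",proj(c,(*(R-.042*np.array([np.cos(a),np.sin(a)])),.107),True),"stud",proj(c,(.53,.295,.063),True))
g=c["image"][0:22,295:335].max(2);m=(g<95).astype(np.uint8);k,l,s,ce=cv2.connectedComponentsWithStats(m);print(s[1:],ce[1:]+[295,0])
# side view: ring vs. prediction, hole dark/bright
for p in((*R,.1003),(.53,.295,.063)):print("side",proj(d,p,False),"scene",proj(e,p,False))
h=d["image"];x,y=335,195
# stud dark blob & ring blob in side image
```

```text
36.66359246997531
ring [0.52979338 0.29470472]
pivot (np.float64(313.38086623787706), np.float64(69.21260848469977)) stud (np.float64(313.64330825460917), np.float64(8.198638582931693))
[[ 11   0  18  14 172]] [[315.28488372   7.68604651]]
side (np.float64(337.5845123674525), np.float64(211.80523101743557)) scene (np.float64(294.0267367331724), np.float64(189.69691698028302))
side (np.float64(336.7902922435631), np.float64(226.10183883497078)) scene (np.float64(294.41277546533263), np.float64(206.1465123789455))
```

Stud and pivot are both offset by the same 1.6 px from their predictions, so ring and nut are aligned with each other to within 0.5 mm. Lowering, watching the force.

```bash
python3 -m handwheel '{"motion":[{"dx":0,"dy":0,"dz":-0.15,"twist":0,"gripper":0},{"dx":0,"dy":0,"dz":-0.15,"twist":0,"gripper":0},{"dx":0,"dy":0,"dz":-0.1,"twist":0,"gripper":0},{"dx":0,"dy":0,"dz":0,"twist":0,"gripper":0}]}'
python3 -m handwheel '{"motion":[{"dx":0,"dy":0,"dz":-0.04,"twist":0,"gripper":0},{"dx":0,"dy":0,"dz":-0.04,"twist":0,"gripper":0},{"dx":0,"dy":0,"dz":0,"twist":0,"gripper":0}]}'
python3 -m handwheel '{"motion":[{"dx":0,"dy":0,"dz":-0.04,"twist":0,"gripper":0},{"dx":0,"dy":0,"dz":-0.04,"twist":0,"gripper":0},{"dx":0,"dy":0,"dz":0,"twist":0,"gripper":0}]}'
```

```text
time: 13.5
ee_pos: [0.4265, 0.2189, 0.0667]
eef_rot: [[0.802, 0.598, -0.001], [0.598, -0.802, -0.001], [-0.002, 0.0, -1.0]]
contact_force: [0.8, -0.1, -4.5]
width: 0.281
finger_force: 79.0
time: 13.88
ee_pos: [0.4271, 0.2193, 0.0627]
eef_rot: [[0.802, 0.598, 0.0], [0.598, -0.802, -0.0], [0.0, 0.0, -1.0]]
contact_force: [-0.5, -0.0, -5.2]
width: 0.283
finger_force: 79.0
time: 14.25
ee_pos: [0.4273, 0.2195, 0.0579]
eef_rot: [[0.802, 0.598, 0.001], [0.598, -0.802, 0.0], [0.001, 0.0, -1.0]]
contact_force: [0.2, 0.7, -4.7]
width: 0.284
finger_force: 79.0
```

```bash
python3 -m handwheel '{"motion":[{"dx":0,"dy":0,"dz":-0.04,"twist":0,"gripper":0},{"dx":0,"dy":0,"dz":-0.04,"twist":0,"gripper":0},{"dx":0,"dy":0,"dz":0,"twist":0,"gripper":0}]}'
python3 -m handwheel '{"motion":[{"dx":0,"dy":0,"dz":-0.04,"twist":0,"gripper":0},{"dx":0,"dy":0,"dz":-0.02,"twist":0,"gripper":0},{"dx":0,"dy":0,"dz":0,"twist":0,"gripper":0}]}'
```

```text
time: 14.62
ee_pos: [0.4273, 0.2194, 0.0531]
eef_rot: [[0.802, 0.598, 0.0], [0.598, -0.802, 0.0], [0.0, 0.0, -1.0]]
contact_force: [0.5, 1.6, -5.2]
width: 0.286
finger_force: 79.0
time: 15.0
ee_pos: [0.4273, 0.2194, 0.0497]
eef_rot: [[0.802, 0.598, 0.0], [0.598, -0.802, 0.0], [0.0, 0.0, -1.0]]
contact_force: [0.2, -0.0, -2.3]
width: 0.285
finger_force: 79.4
```

Seated: the contact began at the expected height. After a little more down to be sure, I'll turn clockwise about the nut axis, first 15°, which is less than the minimum.

```bash
python3 -m handwheel '{"motion":[{"dx":0,"dy":0,"dz":-0.015,"twist":0,"gripper":0},{"dx":0,"dy":0,"dz":0,"twist":0,"gripper":0}]}'
python3 -m handwheel '{"motion":[{"dx":-0.052,"dy":0.076,"dz":0,"twist":-0.5,"gripper":0},{"dx":-0.051,"dy":0.077,"dz":0,"twist":-0.5,"gripper":0},{"dx":-0.045,"dy":0.081,"dz":0,"twist":-0.5,"gripper":0},{"dx":-0.045,"dy":0.081,"dz":0,"twist":-0.5,"gripper":0},{"dx":0,"dy":0,"dz":0,"twist":0,"gripper":0}]}'
python3 -m handwheel '{"motion":[{"dx":-0.038,"dy":0.084,"dz":0,"twist":-0.5,"gripper":0},{"dx":-0.037,"dy":0.085,"dz":0,"twist":-0.5,"gripper":0},{"dx":0,"dy":0,"dz":0,"twist":0,"gripper":0},{"dx":0,"dy":0,"dz":0,"twist":0,"gripper":0}]}'
python3 -c "
from cell import env
s=env.get_state();print(s['torque'],s['contact_force'])"
```

```text
time: 15.25
ee_pos: [0.4272, 0.2194, 0.0489]
eef_rot: [[0.802, 0.598, 0.0], [0.598, -0.802, 0.0], [0.0, 0.0, -1.0]]
contact_force: [-1.3, -0.7, 0.4]
width: 0.284
finger_force: 79.6
time: 15.88
ee_pos: [0.4161, 0.2385, 0.049]
eef_rot: [[0.893, 0.45, 0.001], [0.45, -0.893, 0.001], [0.001, 0.0, -1.0]]
contact_force: [0.1, 0.1, 0.3]
width: 0.286
finger_force: 79.6
time: 16.38
ee_pos: [0.4115, 0.2485, 0.0489]
eef_rot: [[0.929, 0.37, 0.001], [0.37, -0.929, 0.001], [0.001, -0.0, -1.0]]
contact_force: [0.4, 0.5, -0.6]
width: 0.281
finger_force: 79.7
[ 0.330134   -0.41887888  0.03106877] [ 0.37632895  0.51545484 -0.58276222]
```

```bash
f(){ python3 -c "
from cell import env
s=env.get_state();print('M',s['torque'],'F',s['contact_force'])"; }
python3 -m handwheel '{"motion":[{"dx":-0.030,"dy":0.087,"dz":0,"twist":-0.5,"gripper":0},{"dx":-0.030,"dy":0.088,"dz":0,"twist":-0.5,"gripper":0}]}' |sed -n 2,4p; f
python3 -m handwheel '{"motion":[{"dx":0,"dy":0,"dz":0,"twist":0,"gripper":0},{"dx":0,"dy":0,"dz":0,"twist":0,"gripper":0}]}' |sed -n 2,4p; f
```

```text
ee_pos: [0.4079, 0.2587, 0.0489]
eef_rot: [[0.958, 0.288, 0.001], [0.288, -0.958, -0.0], [0.001, 0.0, -1.0]]
contact_force: [1.1, 0.1, 0.2]
M [ 0.10864881 -0.64967849  0.25834702] F [1.13447591 0.1386302  0.16292804]
ee_pos: [0.4078, 0.259, 0.0489]
eef_rot: [[0.958, 0.288, 0.001], [0.288, -0.958, 0.001], [0.001, -0.0, -1.0]]
contact_force: [1.3, 1.4, 0.6]
M [ 0.38657149 -0.59708265  0.08460715] F [1.31267296 1.43477823 0.60206121]
```

```bash
cat > f.sh <<'E'
python3 -c "
from cell import env
import numpy as np
s=env.get_state();R=np.array(s['eef_rot']);F=np.array(s['contact_force']);print('yaw %.2f Mz %.2f Flat %.2f'%(np.degrees(np.arctan2(R[1,0],R[0,0])),s['torque'][2],F@R[:,1]),np.round(s['ee_pos'],4),s['time'],F.round(1))"
E
python3 -m handwheel '{"motion":[{"dx":-0.023,"dy":0.090,"dz":0,"twist":-0.5,"gripper":0},{"dx":0,"dy":0,"dz":0,"twist":0,"gripper":0}]}' >/dev/null; sh f.sh
python3 -m handwheel '{"motion":[{"dx":-0.022,"dy":0.090,"dz":0,"twist":-0.5,"gripper":0},{"dx":0,"dy":0,"dz":0,"twist":0,"gripper":0}]}' >/dev/null; sh f.sh
```

```text
yaw 14.25 Mz 0.03 Flat -1.63 [0.4063 0.2643 0.0488] 17.125 [ 0.3  1.8 -0.3]
yaw 11.77 Mz 0.06 Flat -0.19 [0.4051 0.2697 0.0488] 17.375 [1.5 0.5 0.8]
```

```bash
python3 -m handwheel '{"motion":[{"dx":-0.015,"dy":0.091,"dz":0,"twist":-0.5,"gripper":0},{"dx":0,"dy":0,"dz":0,"twist":0,"gripper":0}]}' >/dev/null; sh f.sh
python3 -m handwheel '{"motion":[{"dx":-0.014,"dy":0.092,"dz":0,"twist":-0.5,"gripper":0},{"dx":0,"dy":0,"dz":0,"twist":0,"gripper":0}]}' >/dev/null; sh f.sh
```

```text
yaw 9.28 Mz 0.14 Flat -1.04 [0.4041 0.2751 0.0487] 17.625 [0.5 1.1 1.4]
yaw 6.78 Mz 0.09 Flat -2.08 [0.4033 0.2805 0.0487] 17.875 [1.4 2.3 0.4]
```

```bash
python3 -m handwheel '{"motion":[{"dx":-0.007,"dy":0.092,"dz":0,"twist":-0.5,"gripper":0},{"dx":0,"dy":0,"dz":0,"twist":0,"gripper":0}]}' >/dev/null; sh f.sh
python3 - <<'E'
from h import *
from cell import env
c=env.camera("wrist");pickle.dump(c,open("c5.pkl","wb"))
p=pickle.load(open("c4.pkl","rb"))[0]
for im in(p["image"],c["image"]):
    # pivot screw (bright, in dark collar) and shank edges by row
    g=im.astype(int).max(2)
    for r in(40,62,80,110,140):
        print(r,g[r,270:360:3].tolist())
E
```

```text
yaw 4.28 Mz 0.19 Flat -1.39 [0.4027 0.286  0.0487] 18.125 [1.1 1.5 0.5]
40 [94, 95, 98, 124, 131, 222, 217, 117, 133, 217, 235, 235, 229, 228, 231, 235, 234, 233, 234, 233, 234, 209, 79, 58, 150, 252, 252, 252, 252, 252]
62 [103, 102, 102, 138, 160, 152, 134, 121, 122, 123, 122, 122, 132, 220, 235, 238, 234, 185, 123, 122, 123, 122, 123, 137, 249, 252, 252, 252, 253, 253]
80 [99, 102, 139, 144, 148, 148, 122, 119, 121, 121, 121, 122, 122, 197, 227, 234, 230, 175, 122, 121, 123, 122, 123, 116, 145, 140, 141, 142, 143, 143]
110 [91, 92, 128, 135, 134, 100, 100, 101, 94, 85, 102, 118, 123, 121, 117, 118, 119, 123, 123, 119, 109, 91, 139, 150, 151, 148, 146, 145, 143, 145]
140 [99, 97, 97, 96, 95, 101, 102, 101, 87, 83, 102, 117, 124, 121, 119, 120, 121, 123, 124, 121, 109, 91, 153, 158, 157, 146, 146, 144, 135, 135]
40 [93, 96, 101, 110, 130, 165, 202, 218, 157, 226, 231, 228, 222, 221, 225, 227, 227, 226, 227, 226, 228, 208, 81, 67, 79, 91, 90, 88, 182, 238]
62 [92, 93, 93, 94, 96, 97, 89, 117, 117, 119, 117, 117, 136, 222, 232, 233, 230, 194, 119, 117, 118, 117, 118, 113, 121, 127, 131, 134, 135, 136]
80 [94, 95, 95, 93, 95, 99, 89, 115, 115, 116, 115, 115, 114, 170, 211, 221, 210, 151, 115, 116, 116, 116, 117, 112, 120, 123, 133, 139, 140, 138]
110 [99, 104, 97, 90, 86, 98, 154, 155, 118, 81, 98, 112, 117, 116, 113, 114, 116, 119, 121, 117, 107, 92, 137, 141, 140, 139, 142, 146, 147, 144]
140 [98, 86, 87, 89, 92, 91, 120, 136, 113, 79, 96, 111, 115, 114, 112, 114, 116, 118, 120, 117, 107, 83, 128, 134, 114, 108, 93, 95, 97, 92]
```

```bash
cat > neck.py <<'E'
from h import *
def neck(im):
    g=im.astype(float).max(2);o=[]
    def edges(row,thr,c0=315,lim=40):
        r=g[row];a=c0
        while r[a]>thr and a>c0-lim:a-=1
        b=c0
        while r[b]>thr and b<c0+lim:b+=1
        L=a+(thr-r[a])/(r[a+1]-r[a]);Rr=b-1+(r[b-1]-thr)/(r[b-1]-r[b]);return (L+Rr)/2,Rr-L,Rr
    for row in(36,40,44,48,52):o.append(edges(row,175))
    s=edges(70,175);return np.round(o,2).tolist(),np.round(s,2).tolist()
if __name__=="__main__":
    import sys
    if len(sys.argv)>1:
        for im in(pickle.load(open("c4.pkl","rb"))[0]["image"],pickle.load(open("c5.pkl","rb"))["image"]):print(neck(im))
    else:
        from cell import env
        print(neck(env.camera("wrist")["image"]))
E
python3 neck.py x
python3 -m handwheel '{"motion":[{"dx":-0.006,"dy":0.092,"dz":0,"twist":-0.5,"gripper":0},{"dx":0,"dy":0,"dz":0,"twist":0,"gripper":0}]}' >/dev/null; sh f.sh;python3 neck.py
```

```text
([[314.72, 38.57, 334.0], [314.7, 38.64, 334.02], [314.76, 38.72, 334.12], [inf, inf, inf], [inf, inf, inf]], [314.4, 22.54, 325.67])
([[314.48, 39.1, 334.02], [314.51, 39.12, 334.06], [inf, inf, inf], [326.91, 63.69, 358.75], [314.82, 38.69, 334.17]], [314.47, 22.64, 325.79])
yaw 1.77 Mz 0.15 Flat -2.82 [0.4024 0.2916 0.0487] 18.425 [1.1 2.9 0.8]
([[314.68, 38.84, 334.1], [314.7, 38.85, 334.13], [inf, inf, inf], [323.62, 56.77, 352.0], [314.69, 38.66, 334.02]], [314.42, 22.61, 325.73])neck.py:9: RuntimeWarning: divide by zero encountered in scalar divide
  L=a+(thr-r[a])/(r[a+1]-r[a]);Rr=b-1+(r[b-1]-thr)/(r[b-1]-r[b]);return (L+Rr)/2,Rr-L,Rr
neck.py:9: RuntimeWarning: divide by zero encountered in scalar divide
  L=a+(thr-r[a])/(r[a+1]-r[a]);Rr=b-1+(r[b-1]-thr)/(r[b-1]-r[b]);return (L+Rr)/2,Rr-L,Rr
```

```bash
python3 -m handwheel '{"motion":[{"dx":0.001,"dy":0.093,"dz":0,"twist":-0.5,"gripper":0},{"dx":0,"dy":0,"dz":0,"twist":0,"gripper":0}]}' >/dev/null; sh f.sh;python3 neck.py
```

```text
yaw -0.71 Mz 0.21 Flat -2.34 [0.4023 0.297  0.0486] 18.725 [0.6 2.3 1.3]
([[314.39, 39.15, 333.97], [314.58, 39.42, 334.29], [inf, inf, inf], [317.66, 45.44, 340.38], [314.56, 39.11, 334.11]], [314.2, 22.96, 325.68])neck.py:9: RuntimeWarning: divide by zero encountered in scalar divide
  L=a+(thr-r[a])/(r[a+1]-r[a]);Rr=b-1+(r[b-1]-thr)/(r[b-1]-r[b]);return (L+Rr)/2,Rr-L,Rr
```

```bash
sed -i 's/(36,40,44,48,52)/(36,40,52)/' neck.py
python3 -m handwheel '{"motion":[{"dx":0.003,"dy":0.093,"dz":0,"twist":-0.5,"gripper":0},{"dx":0,"dy":0,"dz":0,"twist":0,"gripper":0}]}' >/dev/null; sh f.sh;python3 neck.py
```

```text
yaw -3.15 Mz 0.64 Flat 1.81 [0.4024 0.3016 0.0485] 19.025 [ 1.6 -1.9  1.2]
([[313.01, 38.92, 332.47], [inf, inf, inf], [313.51, 39.24, 333.13]], [313.25, 23.1, 324.8])neck.py:9: RuntimeWarning: divide by zero encountered in scalar divide
  L=a+(thr-r[a])/(r[a+1]-r[a]);Rr=b-1+(r[b-1]-thr)/(r[b-1]-r[b]);return (L+Rr)/2,Rr-L,Rr
```

```bash
python3 -m handwheel '{"motion":[{"dx":0.009,"dy":0.092,"dz":0,"twist":-0.5,"gripper":0},{"dx":0,"dy":0,"dz":0,"twist":0,"gripper":0}]}' >/dev/null; sh f.sh;python3 neck.py
```

```text
yaw -5.77 Mz 0.42 Flat 5.34 [0.4027 0.3061 0.0483] 19.325 [ 2.4 -5.6  3.3]
([[312.35, 39.34, 332.02], [362.95, 140.09, 433.0], [313.33, 39.55, 333.1]], [313.91, 23.34, 325.57])
```

```bash
python3 -m handwheel '{"motion":[{"dx":0.010,"dy":0.092,"dz":0,"twist":-0.5,"gripper":0},{"dx":0,"dy":0,"dz":0,"twist":0,"gripper":0}]}' >/dev/null; sh f.sh;python3 neck.py
```

```text
yaw -8.37 Mz 0.29 Flat 7.35 [0.4032 0.3106 0.0481] 19.625 [ 0.8 -7.5  4. ]
([[311.51, 39.55, 331.28], [323.42, 62.84, 354.84], [312.98, 39.96, 332.96]], [314.36, 23.33, 326.03])
```

The handle broke over: the neck has moved 2.9 px against the pivot over 34 px, about 0.09 rad. The moment, 7.35 N × 85 mm + 0.29, is about 0.9 N m, which fits. Stopping here and easing off the same way.

```bash
python3 -m handwheel '{"motion":[{"dx":-0.010,"dy":-0.092,"dz":0,"twist":0.5,"gripper":0},{"dx":-0.009,"dy":-0.092,"dz":0,"twist":0.5,"gripper":0},{"dx":-0.003,"dy":-0.093,"dz":0,"twist":0.5,"gripper":0},{"dx":-0.0005,"dy":-0.074,"dz":0,"twist":0.4,"gripper":0},{"dx":0,"dy":0,"dz":0,"twist":0,"gripper":0},{"dx":0,"dy":0,"dz":0,"twist":0,"gripper":0}]}' >/dev/null; sh f.sh;python3 neck.py
```

```text
yaw 1.18 Mz 0.02 Flat 0.20 [0.4023 0.2931 0.0487] 20.425 [ 1.6 -0.2  0.6]
([[315.0, 38.9, 334.45], [315.07, 39.11, 334.62], [315.02, 38.96, 334.5]], [314.72, 23.09, 326.26])
```

Straight again with no torque left. I'll centre it in the play with 1.5° more and lift.

```bash
python3 -m handwheel '{"motion":[{"dx":0.002,"dy":-0.055,"dz":0,"twist":0.3,"gripper":0},{"dx":0,"dy":0,"dz":0,"twist":0,"gripper":0},{"dx":0,"dy":0,"dz":0.05,"twist":0,"gripper":0},{"dx":0,"dy":0,"dz":0.05,"twist":0,"gripper":0},{"dx":0,"dy":0,"dz":0,"twist":0,"gripper":0}]}' >/dev/null; sh f.sh
python3 -m handwheel '{"motion":[{"dx":0,"dy":0,"dz":0.08,"twist":0,"gripper":0},{"dx":0,"dy":0,"dz":0.08,"twist":0,"gripper":0},{"dx":0,"dy":0,"dz":0.1,"twist":0,"gripper":0},{"dx":0,"dy":0,"dz":0.15,"twist":0,"gripper":0},{"dx":0,"dy":0,"dz":0.15,"twist":0,"gripper":0},{"dx":0,"dy":0,"dz":0.15,"twist":0,"gripper":0},{"dx":0,"dy":0,"dz":0,"twist":0,"gripper":0}]}' >/dev/null; sh f.sh;python3 neck.py
```

```text
yaw 2.71 Mz 0.20 Flat -1.66 [0.4023 0.2893 0.0543] 21.1 [ 4.2  1.9 -6. ]
yaw 2.70 Mz -0.02 Flat 0.75 [0.4028 0.29   0.0982] 21.975 [-0.8 -0.8 -4.2]
([[317.8, 44.48, 340.04], [inf, inf, inf], [318.43, 45.47, 341.17]], [314.67, 22.71, 326.02])neck.py:9: RuntimeWarning: divide by zero encountered in scalar divide
  L=a+(thr-r[a])/(r[a+1]-r[a]);Rr=b-1+(r[b-1]-thr)/(r[b-1]-r[b]);return (L+Rr)/2,Rr-L,Rr
```

```bash
python3 -m handwheel '{"motion":[{"dx":0.1,"dy":-0.2,"dz":0,"twist":-0.2,"gripper":0},{"dx":0.2,"dy":-0.3,"dz":0,"twist":-0.2,"gripper":0},{"dx":0.3,"dy":-0.35,"dz":0,"twist":-0.2,"gripper":0},{"dx":0.3,"dy":-0.35,"dz":0,"twist":-0.2,"gripper":0},{"dx":0.3,"dy":-0.35,"dz":0,"twist":-0.2,"gripper":0},{"dx":0.3,"dy":-0.35,"dz":0,"twist":-0.2,"gripper":0},{"dx":0.25,"dy":-0.35,"dz":0,"twist":0,"gripper":0},{"dx":0,"dy":0,"dz":0,"twist":0,"gripper":0}]}' >/dev/null; sh f.sh
python3 -m handwheel '{"motion":[{"dx":0,"dy":0,"dz":-0.3,"twist":0,"gripper":0},{"dx":0,"dy":0,"dz":-0.35,"twist":0,"gripper":0},{"dx":0,"dy":0,"dz":-0.35,"twist":0,"gripper":0},{"dx":0,"dy":0,"dz":-0.3,"twist":0,"gripper":0},{"dx":0,"dy":0,"dz":-0.1,"twist":0,"gripper":0},{"dx":0,"dy":0,"dz":0,"twist":0,"gripper":0}]}' >/dev/null; sh f.sh
```

```text
yaw -3.71 Mz 0.02 Flat -0.33 [0.5091 0.1495 0.0971] 23.025 [ 0.2  0.3 -5.8]
yaw -3.31 Mz -0.01 Flat 0.26 [0.5073 0.1543 0.0131] 23.775 [-0.3 -0.2 -4.6]
```

```bash
python3 -m handwheel '{"motion":[{"dx":0,"dy":0,"dz":-0.06,"twist":0,"gripper":0},{"dx":0,"dy":0,"dz":-0.05,"twist":0,"gripper":0},{"dx":0,"dy":0,"dz":0,"twist":0,"gripper":0}]}' >/dev/null; sh f.sh
python3 -m handwheel '{"motion":[{"dx":0,"dy":0,"dz":-0.025,"twist":0,"gripper":0},{"dx":0,"dy":0,"dz":0,"twist":0,"gripper":0}]}' >/dev/null; sh f.sh
```

```text
yaw -3.29 Mz 0.03 Flat 0.28 [0.5072 0.1545 0.0067] 24.15 [-0.1 -0.3 -5.3]
yaw -3.29 Mz -0.03 Flat -0.31 [0.5076 0.1546 0.0053] 24.4 [-1.   0.4 -3.9]
```

```bash
python3 -m handwheel '{"motion":[{"dx":0,"dy":0,"dz":-0.02,"twist":0,"gripper":0},{"dx":0,"dy":0,"dz":0,"twist":0,"gripper":0}]}' >/dev/null; sh f.sh
python3 -m handwheel '{"motion":[{"dx":0,"dy":0,"dz":0,"twist":0,"gripper":0.35},{"dx":0,"dy":0,"dz":0,"twist":0,"gripper":0.45},{"dx":0,"dy":0,"dz":0,"twist":0,"gripper":0.6},{"dx":0,"dy":0,"dz":0,"twist":0,"gripper":0.8},{"dx":0,"dy":0,"dz":0,"twist":0,"gripper":1},{"dx":0,"dy":0,"dz":0,"twist":0,"gripper":1},{"dx":0,"dy":0,"dz":0,"twist":0,"gripper":1}]}'
python3 -m handwheel '{"motion":[{"dx":0,"dy":0,"dz":0.3,"twist":0,"gripper":1},{"dx":0,"dy":0,"dz":0.4,"twist":0,"gripper":1},{"dx":0,"dy":0,"dz":0.5,"twist":0,"gripper":1},{"dx":0,"dy":0,"dz":0.5,"twist":0,"gripper":1},{"dx":0,"dy":0,"dz":0.5,"twist":0,"gripper":1},{"dx":0,"dy":0,"dz":0.5,"twist":0,"gripper":1},{"dx":0,"dy":0,"dz":0.3,"twist":0,"gripper":1},{"dx":0,"dy":0,"dz":0,"twist":0,"gripper":1}]}'
python3 - <<'E'
from cell import env
import cv2
cv2.imwrite("pics/end.png",env.camera("wrist")["image"][:,:,::-1])
E
```

```text
yaw -3.30 Mz -0.04 Flat 0.00 [0.5076 0.1546 0.0052] 24.65 [-3.1  0.2  5.8]
time: 25.52
ee_pos: [0.5073, 0.1545, 0.0039]
eef_rot: [[0.998, -0.057, -0.0], [-0.057, -0.998, -0.0], [-0.0, 0.0, -1.0]]
contact_force: [-0.3, -0.4, -1.4]
width: 1.003
finger_force: 0.0
time: 26.52
ee_pos: [0.5085, 0.1548, 0.1864]
eef_rot: [[0.998, -0.058, 0.004], [-0.058, -0.998, 0.002], [0.004, -0.002, -1.0]]
contact_force: [0.1, 0.2, 0.0]
width: 0.999
finger_force: 0.0
```

View pics/end.png

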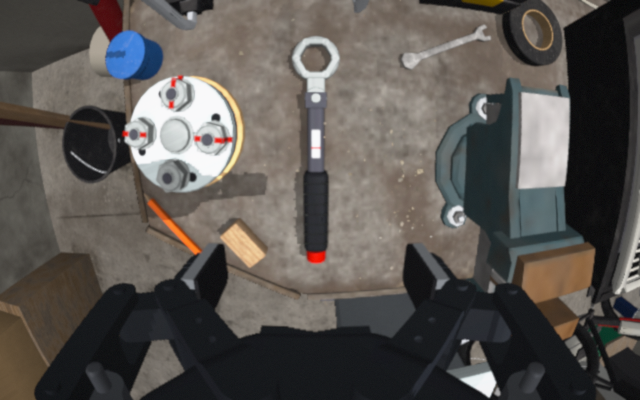

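The wrench lies flat and straight on the bench, ring at (316,58) and red end at (316,256). Hub, offcut (243,243), pencil (172,225) and pot (135,55) are where they were. Handing in.

```bash
python3 -c "
from cell import env
print(env.close_job())"
```

```text
the job is handed in; nothing more can be done
None
```

I tightened the unpainted nut clockwise to its stop and stopped when the wrench tripped at about 0.09 rad. Then I eased off until it sprang straight, laid it flat back in its place with nothing else visibly moved, and handed the job in at about 27 s (the hand-in gave no verdict).

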